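# Load the bayonet die and hold its cap half-turned

## Robot

A 6-joint arm with a two-finger parallel gripper is mounted at the origin on a cart in front of the work surface, level with it; the furniture and walls round the work are solid. World frame = base frame: x ahead of the robot, y to its left, z up, the work surface at z = 0. Lengths are in m, angles in rad, forces in N, time in s.
With the tool pointing down it reaches from about 0.25 to 0.725 m from the base axis. Payload 4 kg.
Tool frame: the origin (TCP) lies on the centre line of the jaws, within the pads' length; the fingertips stand 17 mm ahead of it and the grasp point (between the pads) lies 2 mm behind it; z points along the fingers, y is the line along which they close (so a half turn about z gives the same grasp; the last joint's range is limited). The gripper opens to 85 mm and grips with 20 to 120 N. Pads are 22 mm wide; open, the fingers measure 114 mm over their backs; the gripper's body (76 mm by 85 mm) begins 54 mm behind the grasp point. The pads swing forward as they close: fully open they stand 13 mm farther back than shut.
Start: joints at [1.112, 0.241, 0.005, 1.335, 0, 1.571], TCP at [0.221, 0.448, 0.248] pointing down, gripper open.
Joint ranges: [-2.72, 2.72], [-1.05, 1.87], [-1.09, 1.28], [-1.99, 2.15], [-1.42, 1.44], [-3.14, 3.14]. Speed limits (rad/s): [2.79, 2.79, 3.14, 3.14, 3.14, 3.14].

## Interface

Orientations are given as a unit quaternion [x, y, z, w].
In Python, from workcell import get_obs, imaging, order gives the robot as it stands.
- The arm moves only by the tool apply_moves, never from a script. Its argument "targets" is a list that holds one entry, the list of rows, each a list of 5 numbers: the shift along the world's x, y, z in units of 40 mm (1.0 is 40 mm), then the turn about the world's z in degrees, then the gripper command: -1 is shut, 1 is fully open, values between are in proportion. In form: [[[dx, dy, dz, turn, fingers], ...]]. A call has 1 to 8 rows; each row shifts and turns the commanded pose from where the row before left it; what a row does not reach is not made up. A row lasts 1/12 s, in which the tool goes at most 41.7 mm and 7.16 degrees, less where a joint would pass 70% of its speed; a pose out of reach is approached as far as the arm can. A call is refused whole if a number of a shift passes 1 or a number of a turn 7.16, either way. A call with a gripper value outside its range is refused whole. The fingers move at their own pace and stop on an object; the grip force is fixed at half the most. Time passes only in rows, so rows that do not move let the fingers close. It gives the time, the measured TCP pose, the force, the opening and the grip force at its end, in the units of the state.
- get_obs(): the state, without advancing time (a new reading comes with each control period).
- imaging.camera(name): name is "scene" or "top" or "wrist"; returns (picture, depth): 400x640x3 uint8, blue, green, red; 400x640 float32, m along the optical axis (not along the pixel's ray), 0 where there is no reading.
- imaging.get_calibration(name): a dict with "camera_matrix" (3x3 intrinsics, pixels), "eye" and "rotation" of the camera in the world; the wrist camera has in their place "hand_eye" (4x4, takes a point from camera to tool coordinates, whose origin is the TCP and whose axes are the flange's). Camera axes: x right, y down, z forward; pixel columns grow to the right and rows downward; lengths in m; the calibration is good to about 2 mm. A picture is of the moment at which its call begins: read the wrist's pose just before it. get_calibration takes no time and is no camera call.
- order.job_done(): hands the job in; it is judged then, once.
The state is a dict: "clock": time; "joint_pos": joint angles; "joint_vel": joint speeds; "tau": joint torques, N m; "eef_pos": TCP position; "tool_rot": TCP orientation; "ft_force": force on the tool from outside, world axes, zero at the start; "ft_torque": the same for the moment, N m; "grip_width": finger opening in m; "grasp_force": force on a finger pad.
Only numpy, scipy, OpenCV 4.12 (cv2) and the standard library are available. Lean on these libraries where they do the work, as an engineer would, in place of code of your own. Each camera call takes 0.05 s, during which the arm holds its last target. There are 200 camera calls.

## Task

Set the round brass blank flat into the round cavity of the bayonet die, then fit the cap straight down over it, its two pins in the two slots, until the flange sits on the collar. Then turn the cap clockwise (seen from above) to the half-way marks, well short of where it clicks into its lock, and finish while still gripping the cap and holding it there against the return spring. Leave the square blank and everything else on the table alone.

Things in the scene. Friction and masses are not known exactly. Their poses are not given: they have to be found in the camera images.
- press: Bayonet die, fixed. Round wood foot 114 mm across, 12 mm high; on it a steel collar, inner diameter 60, outer 80, top at 44 mm; inside it a brass pillar 42 mm across, top level with the collar's. Origin: centre of the foot's underside; z up. Slots 15 mm wide open upward in the collar at its +x and -x sides; at their foot each runs on clockwise (seen from above) as a channel at heights 20 to 34 mm.
- die_mouth (a point): Centre of the mouth of the round die cavity, at the top of the brass pillar, 44 mm above the foot's underside. The cavity is 35 mm across and 5 mm deep, flat floor; its axes are those of the die.
- half_mark (a point): Middle of one of the two brass half-way marks on the die's foot (12 mm high, 47.5 mm from the axis, 35 degrees = 0.61 rad clockwise of a slot; the other lies across the axis). Half-way: the cap's bar in line with the two marks.
- lock_ball (a point): One of the two sprung balls of the lock, 38.5 mm from the die's axis, 28 mm up, 57 degrees clockwise of a slot, in a small steel housing on the foot. The pins first feel them at about 0.77 rad of turn, ride over them at about 1.0 rad and are then locked at about 1.2 rad.
- twist (a joint): Sprung follower ring in the collar (rad, grows clockwise), 0 at rest. Once the cap is in and turned about 0.06 rad its pins push the ring along: the cap's turn is this value + 0.06. Half-way is about 0.55; above 0.90 counts as turned into the lock. Its spring (0.04 Nm at 0, 0.10 Nm at 0.55) turns the cap most of the way back when let go.
- cap: Bayonet cap, 0.25 kg, 84 mm high, standing on its hollow skirt (56 mm across, foot chamfered). Origin: centre of its foot, z up. Two round pins 10 mm thick along +x and -x, 12 mm up, reach 36 mm from the axis. Flange 80 mm across, underside at 28 mm; dome top at 44. T bar 60 mm long along x, 18 wide along y, from 44 to 84 mm. A half turn makes no difference. Home: origin 16 mm over the die's.
- round_blank: The round brass blank, 32 mm across, 14 mm thick, 80 g, foot chamfered, lying flat on a wooden riser (52 x 220 mm, 45 mm high, just above the 42 mm walls of the tray beside it). Origin: centre of its underside. Seated, its underside is 5 mm below the cavity's mouth and 9 mm stand proud.
- square_blank: A square brass blank 30 x 30 x 14 mm on the same riser, not wanted. Origin: centre of its underside.
- book: Bystander: book 85 x 135 x 24 mm lying flat. Origin: centre of its underside.
- slim_seal: Bystander: slim upright wax seal, 23 mm wide, 108 mm high. Origin: centre of its underside.
- stamp_b: Bystander: wooden rubber stamp block 36 x 54 x 30 mm. Origin: centre of its underside.
- wax_seal: Bystander: upright turned wax seal, 38 mm wide, 95 mm high. Origin: centre of its underside.
- keepsake_box: Bystander: small wooden box 41 x 51 x 28 mm. Origin: centre of its underside.
- spool: Bystander: thread spool 33 mm wide, 40 mm high. Origin: centre of its underside.
- wax_stick: Bystander: stick of sealing wax 12 x 64 x 11 mm. Origin: centre of its underside.
- notelet: Bystander: pocket notebook 79 x 54 x 16 mm. Origin: centre of its underside.

How it is judged:
On the way, in this order (a step that is already met when the one before it is completed fails the run):
1. the round blank lies flat at the bottom of the die cavity, let go (horizontal distance between round_blank and die_mouth below 0.004 m and z of round_blank in the frame of press below 0.0415 m and angle between round_blank's own z axis and vertical below 0.1 rad and contact force between the fingers and round_blank below 0.1 N), for 0.2 s.
2. the cap is fully home over the blank, pins in the slots, not yet turned (horizontal distance between cap and press below 0.005 m and z of cap in the frame of press below 0.02 m and angle between the x axis of cap and the x axis of press, either way round below 0.3 rad), for 0.1 s.
At the end, for the whole second after the job is handed in: Round blank on the cavity floor within 4 mm of its centre; cap home over it (5 mm sideways, 4 mm of fully down, upright), turned clockwise 0.46 to 0.76 rad from the slots (half-way is 0.61) against the spring, at rest, and still gripped (horizontal distance between round_blank and die_mouth below 0.004 m and z of round_blank in the frame of press below 0.0415 m and horizontal distance between cap and press below 0.005 m and z of cap in the frame of press below 0.02 m and angle between cap's own z axis and vertical below 0.08 rad and angle between the x axis of cap and the x axis of press, either way round between 0.46 and 0.76 rad and value of joint twist between 0.38 and 0.74 rad and contact force between the fingers and cap above 2 N and angular speed of cap below 0.15 rad/s); the arm keeps its last pose, push and grip.
It fails at once if the cap is turned into its lock (value of joint twist above 0.9 rad).
It fails at once if the square blank is moved (distance of square_blank from where it was at the start of the episode above 0.025 m).
It fails at once if a bystander is pushed about (distance of any of book, slim_seal, stamp_b, wax_seal, keepsake_box, spool, wax_stick, notelet from where it was at the start of the episode above 0.03 m).
It also fails if it takes over 48 s, if anything falls off the work surface, if the arm or the gripper's body presses on something with over 40 N, if the wrist force passes 120 N, or if a joint passes its speed limit or range.

## Working session

There is one attempt and no reset: what is moved stays moved. The work goes in short steps, Python scripts to look and compute and a tool call to move; the robot and the scene stay as the last step left them, time stands still between calls to the robot, and variables do not carry over. Pictures are saved under pics/ and viewed, at most 10 in all, crops included, and the job is handed in when it is done.

Besides the shell and the picture viewer there is one more tool, called after ">>>" as a command line: name --argument value ..., lists and objects as JSON in quotes. apply_moves: Moves the arm, as the interface text tells. Its arguments: {"type":"object","properties":{"targets":{"type":"array","items":{"type":"array","items":{"type":"array","items":{"type":"number"}}}}},"required":["targets"]}

```bash
mkdir -p pics; ls; cat > h.py <<'E'
import numpy as np, cv2
from workcell import get_obs, imaging, order
from scipy.spatial.transform import Rotation as R
def shot(n):
    o=get_obs(); p,d=imaging.camera(n); c=imaging.get_calibration(n); K=np.array(c["camera_matrix"])
    if "eye" in c: t=np.array(c["eye"]); r=np.array(c["rotation"])
    else:
        H=np.array(c["hand_eye"]); T=np.eye(4); T[:3,:3]=R.from_quat(o["tool_rot"]).as_matrix(); T[:3,3]=o["eef_pos"]
        T=T@H; t=T[:3,3]; r=T[:3,:3]
    return p,d,K,t,r
def cloud(d,K,t,r):
    v,u=np.mgrid[:d.shape[0],:d.shape[1]]
    P=np.stack([(u-K[0,2])/K[0,0]*d,(v-K[1,2])/K[1,1]*d,d],-1)
    return P@r.T+t
def atz(u,v,z,K,t,r):
    q=r@np.linalg.inv(K)@np.array([u,v,1.]); return t+q*(z-t[2])/q[2]
E
python3 - <<'E'
from h import *
for n in("top","scene"):
    p,d,K,t,r=shot(n); cv2.imwrite(f"pics/{n}0.png",p); np.savez(f"{n}0.npz",p=p,d=d,K=K,t=t,r=r); print(n,K.tolist(),t,r.tolist())
print(get_obs())
E
```

```text
pics
top [[504.70686334133535, 0.0, 317.11379499682886], [0.0, 504.70686334133535, 202.6060123864627], [0.0, 0.0, 1.0]] [ 0.38606363 -0.02218206  1.4147948 ] [-0.699921287832703, 0.7118321266492901, -0.03688521189464695, 0.04521830881453162]
scene [[463.65613445082056, 0.0, 319.957789257179], [0.0, 463.65613445082056, 204.51683118751583], [0.0, 0.0, 1.0]] [-0.28450894 -0.87555391  0.68774975] [0.7923860103382059, -0.31816097397647447, 0.18707850996888406, -0.48569500343987887]
{'clock': 0.1, 'joint_pos': array([ 1.11201970e+00,  2.41296281e-01,  3.81937750e-03,  1.33519017e+00,
       -3.21173794e-05,  1.57082032e+00]), 'joint_vel': array([-0.00099317, -0.00302494,  0.00407344, -0.00100874,  0.00100671,
        0.00107113]), 'tau': array([ 1.39058243e-04, -3.73139048e+01,  2.53010094e+01,  1.08698301e-02,
       -1.71344901e-06,  7.88083497e-06]), 'eef_pos': array([0.22119096, 0.44780126, 0.2475075 ]), 'tool_rot': array([ 2.27393473e-01,  9.73802512e-01, -9.14526318e-04, -1.97038114e-04]), 'ft_force': array([ 0.11869538,  0.34205736, -0.26058664]), 'ft_torque': array([ 0.01351522, -0.0204344 , -0.02814158]), 'grasp_force': 0.0, 'grip_width': 0.0854013972488718}
```

```bash
sed -i 's/r=np.array(c\["rotation"\])/r=R.from_quat(c["rotation"]).as_matrix()/' h.py
python3 - <<'E'
from h import *
z=np.load("top0.npz"); r=R.from_quat(z["r"]).as_matrix()
P=cloud(z["d"],z["K"],z["t"],r)
print(r.round(2).tolist())
for n,(u,v) in {"c":(317,202),"tl":(100,50),"br":(550,350)}.items(): print(n,P[v,u].round(3),atz(u,v,0,z["K"],z["t"],r).round(3))
E
```

```text
[[-0.02, -0.99, 0.12], [-1.0, 0.02, 0.01], [-0.01, -0.12, -0.99]]
c [ 0.553 -0.007  0.   ] [ 0.553 -0.007  0.   ]
tl [0.817 0.422 0.444] [1.015 0.625 0.   ]
br [ 0.005 -0.957 -0.752] [ 0.138 -0.632  0.   ]
```

View pics/top0.png

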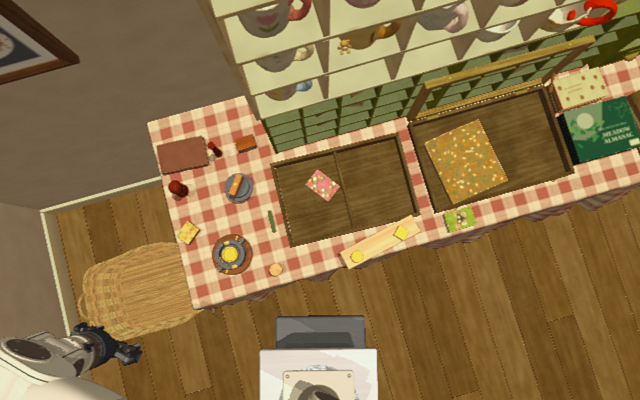

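View pics/scene0.png

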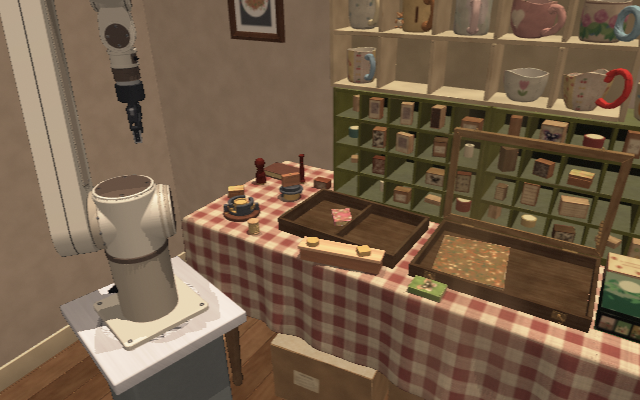

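```bash
python3 - <<'E'
from h import *
p=cv2.imread("pics/top0.png")
a=cv2.resize(p[165:285,200:280],None,fx=5,fy=5,interpolation=cv2.INTER_CUBIC)
b=cv2.resize(p[210:280,335:425],None,fx=4.4,fy=4.4,interpolation=cv2.INTER_CUBIC)
o=np.zeros((600,800,3),np.uint8); o[:,:400]=a; o[:b.shape[0],402:402+b.shape[1]]=b[:,:398]
cv2.imwrite("pics/top0c.png",o)
z=np.load("top0.npz"); r=R.from_quat(z["r"]).as_matrix()
P=cloud(z["d"],z["K"],z["t"],r)
for n,(u,v) in {"die":(231,254),"dieN":(231,247),"cap":(238,186),"b1":(357,257),"b2":(401,233)}.items(): print(n,P[v,u].round(3))
def fit(n,u0,v0,w,lo,hi):
    q=P[v0-w:v0+w,u0-w:u0+w].reshape(-1,3); q=q[(q[:,2]>lo)&(q[:,2]<hi)]
    m=q[:,:2]; print(n,len(q),m.mean(0).round(4),(m.min(0)/2+m.max(0)/2).round(4),np.ptp(m,0).round(3),np.median(q[:,2]).round(3))
    w_,V=np.linalg.eigh(np.cov(m.T)); print("   axis deg",np.degrees(np.arctan2(V[1,1],V[0,1])).round(1),np.sqrt(w_).round(4))
fit("die",231,254,25,.038,.055); fit("foot",231,254,28,.006,.05)
fit("capbar",238,186,22,.07,.1); fit("capflange",238,186,22,.024,.05)
fit("b1",357,257,12,.054,.07); fit("b2",401,233,12,.054,.07)
fit("slot?",231,254,25,.036,.05)
E
```

```text
die [0.41  0.229 0.042]
dieN [0.429 0.229 0.042]
cap [0.59  0.203 0.085]
b1 [ 0.396 -0.112  0.056]
b2 [ 0.458 -0.231  0.058]
die 390 [0.4102 0.2322] [0.4117 0.2322] [0.078 0.079] 0.043
   axis deg 105.8 [0.0197 0.0233]
foot 1301 [0.4102 0.2289] [0.4144 0.2339] [0.147 0.143] 0.018
   axis deg 49.3 [0.0283 0.0285]
capbar 165 [0.5953 0.2092] [0.5962 0.2101] [0.06  0.036] 0.083
   axis deg 158.5 [0.0057 0.0173]
capflange 436 [0.5926 0.2059] [0.5962 0.2108] [0.077 0.077] 0.036
   axis deg 79.8 [0.0203 0.0225]
b1 103 [ 0.3995 -0.1116] [ 0.3991 -0.1117] [0.027 0.027] 0.059
   axis deg 72.1 [0.0076 0.0079]
b2 123 [ 0.4602 -0.2327] [ 0.4611 -0.2326] [0.038 0.036] 0.059
   axis deg 152.5 [0.0087 0.0088]
slot? 447 [0.4102 0.2322] [0.4092 0.2322] [0.083 0.079] 0.042
   axis deg 107.1 [0.0191 0.0227]
```

View pics/top0c.png

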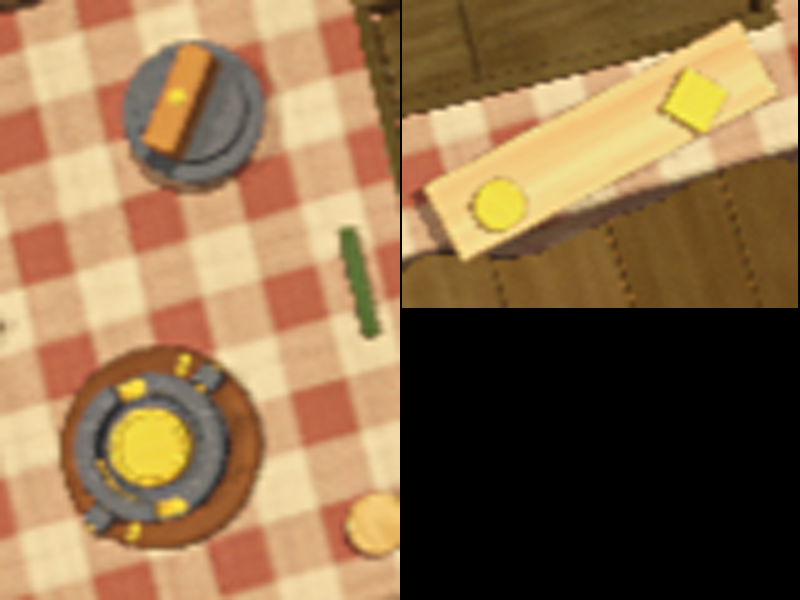

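>>> apply_moves --targets '[[[0.32,-1,0,0,1],[0.32,-1,0,0,1],[0.32,-1,0,0,1],[0.32,-1,0,0,1],[0.32,-1,0,0,1],[0.32,-1,0,0,1],[0.32,-1,0,0,1],[0.32,-1,0,0,1]]]'

```text
clock: 0.77
eef_pos: [0.3228, 0.1289, 0.2482]
tool_rot: [0.227, 0.974, -0.0, 0.0]
ft_force: [1.7, -0.5, -0.8]
grip_width: 0.0855
grasp_force: 0.0
```

>>> apply_moves --targets '[[[0.32,-1,0,0,0.2],[0.32,-1,0,0,0.2],[0.32,-1,-0.2,0,0.2],[0.32,-1,-0.4,0,0.2],[0.32,-1,-0.6,0,0.2],[0.32,-0.9,-0.8,0,0.2],[0,0,0,0,0.2],[0,0,0,0,0.2]]]'

```text
clock: 1.43
eef_pos: [0.3931, -0.0903, 0.1764]
tool_rot: [0.229, 0.973, 0.0, -0.003]
ft_force: [-0.2, -0.4, 0.9]
grip_width: 0.0514
grasp_force: 0.0
```

```bash
cat > w.py <<'E'
from h import *
import sys
def look(tag,save=True):
    p,d,K,t,r=shot("wrist"); cv2.imwrite(f"pics/{tag}.png",p); np.savez(f"{tag}.npz",p=p,d=d,K=K,t=t,r=r)
    o=get_obs(); y=R.from_quat(o["tool_rot"]).as_matrix()[:,1]
    print("clk",o["clock"],"tcp",o["eef_pos"].round(4),"closing deg",np.degrees(np.arctan2(y[1],y[0])).round(2),"w",o["grip_width"].round(4),"j",o["joint_pos"].round(2),"f",o["ft_force"].round(1))
    return p,d,K,t,r
E
python3 - <<'E'
from w import *
p,d,K,t,r=look("w1")
P=cloud(d,K,t,r); m=(P[...,2]>.053)&(P[...,2]<.065)&(d>0)&(np.hypot(P[...,0]-.399,P[...,1]+.112)<.03)
q=P[m]; c,rad=cv2.minEnclosingCircle(q[:,:2].astype(np.float32)); print(len(q),q.mean(0).round(4),c,rad,np.median(q[:,2]))
v,u=np.nonzero(m); print(u.min(),u.max(),v.min(),v.max())
E
```

```text
Traceback (most recent call last):
  File "w.py", line 6, in look
    print("clk",o["clock"],"tcp",o["eef_pos"].round(4),"closing deg",np.degrees(np.arctan2(y[1],y[0])).round(2),"w",o["grip_width"].round(4),"j",o["joint_pos"].round(2),"f",o["ft_force"].round(1))
                                                                                                                    ^^^^^^^^^^^^^^^^^^^^^
AttributeError: 'float' object has no attribute 'round'
```

View pics/w1.png

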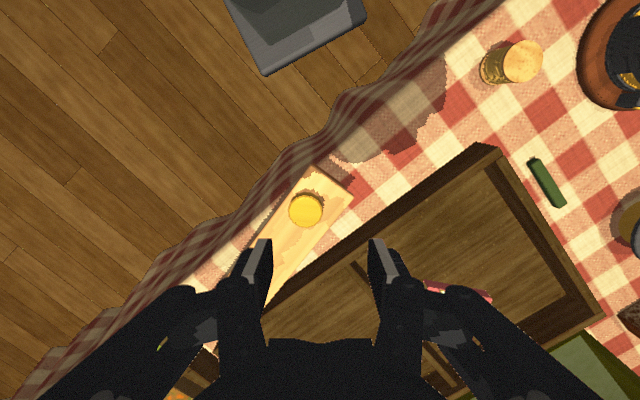

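```bash
sed -i 's/o\["grip_width"\].round(4)/round(o["grip_width"],4)/' w.py
python3 - <<'E'
from w import *
p,d,K,t,r=look("w1b")
P=cloud(d,K,t,r)
hsv=cv2.cvtColor(p,cv2.COLOR_BGR2HSV)
for lo,hi in((.053,.065),):
    m=(P[...,2]>lo)&(P[...,2]<hi)&(d>0)&(np.hypot(P[...,0]-.399,P[...,1]+.112)<.04)
    q=P[m]; c,rad=cv2.minEnclosingCircle(q[:,:2].astype(np.float32)); print(len(q),q.mean(0).round(4),c,rad,np.median(q[:,2]))
    v,u=np.nonzero(m); print(u.min(),u.max(),v.min(),v.max())
print(P[210,305],atz(305,210,.059,K,t,r))
E
```

```text
clk 1.5333 tcp [ 0.3941 -0.0889  0.1783] closing deg 63.7 w 0.0515 j [-0.22  0.1  -0.36  1.12  0.    0.24] f [ 0.4 -0.3  0.6]
920 [ 0.3998 -0.1083  0.0586] (0.4008464813232422, -0.10891010612249374) 0.016242751851677895 0.0587509526261754
286 320 192 226
[ 0.40112898 -0.10750558  0.05851472] [ 0.40097818 -0.10740105  0.059     ]
```

>>> apply_moves --targets '[[[0.15,-0.49,0,0,0.2],[0,0,-0.6,0,0.2],[0,0,-0.6,0,0.2],[0,0,-0.5,0,0.2],[0,0,-0.3,0,0.2],[0,0,0,0,0.2]]]'

```text
clock: 2.03
eef_pos: [0.3991, -0.107, 0.0971]
tool_rot: [0.226, 0.974, 0.0, -0.002]
ft_force: [0.1, 1.2, 0.9]
grip_width: 0.0511
grasp_force: 0.0
```

```bash
python3 - <<'E'
from w import *
p,d,K,t,r=look("w2")
P=cloud(d,K,t,r)
m=(P[...,2]>.053)&(P[...,2]<.065)&(d>0)&(np.hypot(P[...,0]-.4,P[...,1]+.1085)<.03)
q=P[m]; c,rad=cv2.minEnclosingCircle(q[:,:2].astype(np.float32)); print(len(q),q.mean(0).round(4),c,rad,np.median(q[:,2]))
E
```

```text
clk 2.0833 tcp [ 0.4    -0.1073  0.0983] closing deg 63.87 w 0.0512 j [-0.26  0.21 -0.46  0.9   0.    0.19] f [ 0.9 -0.3  0.1]
1878 [ 0.3995 -0.1084  0.0586] (0.4007730185985565, -0.10900869965553284) 0.01606256514787674 0.0588011414226572
```

>>> apply_moves --targets '[[[0,-0.03,-0.4,0,0.2],[0,0,-0.25,0,0.2],[0,0,-0.1,0,0.2],[0,0,0,0,0.2],[0,0,0,0,-1],[0,0,0,0,-1],[0,0,0,0,-1],[0,0,0,0,-1]]]'

```text
clock: 2.75
eef_pos: [0.4015, -0.1099, 0.0699]
tool_rot: [0.227, 0.974, 0.0, 0.001]
ft_force: [-0.8, 0.3, 6.5]
grip_width: 0.0283
grasp_force: 58.7
```

>>> apply_moves --targets '[[[0,0,0,0,-1],[0,0,0,0,-1],[0,0,0.2,0,-1],[0,0,0.5,0,-1],[0,0,0.8,0,-1],[0,0,0.8,0,-1],[0,0,0,0,-1]]]'

```text
clock: 3.33
eef_pos: [0.4045, -0.1111, 0.1668]
tool_rot: [0.227, 0.974, -0.0, 0.006]
ft_force: [0.7, -0.7, -0.1]
grip_width: 0.0275
grasp_force: 59.3
```

```bash
python3 - <<'E'
from w import *
p,d,K,t,r=look("w3")
cv2.imwrite("pics/w3c.png",cv2.resize(p[170:330,210:430],None,fx=3,fy=3,interpolation=cv2.INTER_CUBIC))
P=cloud(d,K,t,r)
for u,v in((318,250),(318,265),(318,280)): print(u,v,P[v,u].round(4),d[v,u])
E
```

```text
clk 3.3833 tcp [ 0.4035 -0.1108  0.1644] closing deg 63.71 w 0.0284 j [-0.27  0.13 -0.36  1.07 -0.    0.19] f [-1.   0.  -1.4]
318 250 [ 0.4015 -0.11    0.1564] 0.1519525
318 265 [ 0.4103 -0.1144  0.1551] 0.15629183
318 280 [ 0.4891 -0.154   0.042 ] 0.2914116
```

View pics/w3c.png

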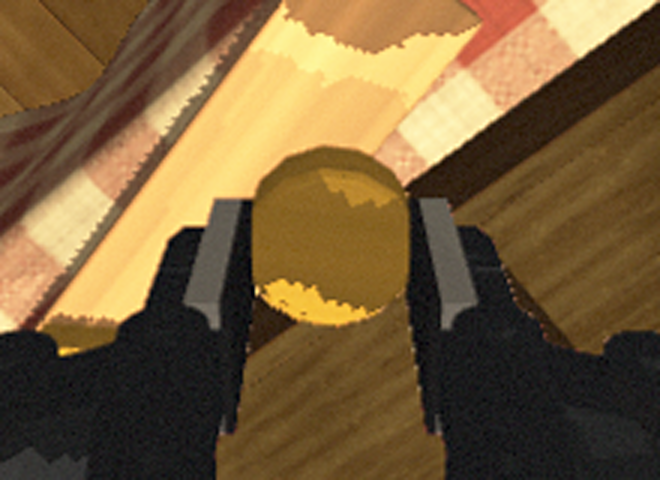

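```bash
cat >> w.py <<'E'
def disk(P,d,c0,zlo,zhi,rad):
    m=(P[...,2]>zlo)&(P[...,2]<zhi)&(d>0)&(np.hypot(P[...,0]-c0[0],P[...,1]-c0[1])<rad)
    q=P[m]; A=np.c_[q[:,:2]-q[:,:2].mean(0),np.ones(len(q))]; s=np.linalg.lstsq(A,q[:,2],rcond=None)[0]
    c,R_=cv2.minEnclosingCircle(q[:,:2].astype(np.float32)); print(len(q),"circ",np.round(c,4),round(R_,4),"mean",q.mean(0).round(4),"slope",s[:2].round(3)); return q
E
python3 - <<'E'
from w import *
z=np.load("w3.npz"); P=cloud(z["d"],z["K"],z["t"],z["r"]); 
hsv=cv2.cvtColor(z["p"],cv2.COLOR_BGR2HSV)
for v in range(215,282,6): print(v,P[v,318].round(4),hsv[v,318])
disk(P,z["d"],(.402,-.111),.150,.175,.022)
E
```

```text
215 [ 0.4244 -0.1218  0.0453] [ 18 136 249]
221 [ 0.3899 -0.1043  0.148 ] [ 18 180 122]
227 [ 0.3903 -0.1045  0.1548] [ 19 199 165]
233 [ 0.3932 -0.1059  0.155 ] [ 19 181 141]
239 [ 0.396  -0.1073  0.1558] [ 18 181 142]
245 [ 0.3991 -0.1088  0.1559] [ 19 190 134]
251 [ 0.4029 -0.1107  0.1548] [ 19 192 138]
257 [ 0.4053 -0.1119  0.1564] [ 19 187 142]
263 [ 0.4085 -0.1135  0.1565] [ 18 184 133]
269 [ 0.412  -0.1152  0.1562] [ 20 188 118]
275 [ 0.4155 -0.117   0.156 ] [ 22 194 245]
281 [ 0.5136 -0.1663  0.0045] [ 17 156 106]
3303 circ [ 0.401  -0.1106] 0.0217 mean [ 0.4013 -0.1099  0.158 ] slope [-0.079 -0.014]
```

>>> apply_moves --targets '[[[0,0.5,0.5,0,-1],[0.2,0.9,0.4,0,-1],[0.2,1,0,0,-1],[0.2,1,0,0,-1],[0.2,1,0,0,-1],[0.2,1,0,0,-1],[0.2,1,0,0,-1],[0.2,1,0,0,-1]]]'

```text
clock: 4.05
eef_pos: [0.4559, 0.1879, 0.1958]
tool_rot: [0.227, 0.974, -0.0, -0.0]
ft_force: [1.4, -0.5, 0.0]
grip_width: 0.0279
grasp_force: 59.5
```

>>> apply_moves --targets '[[[0.1,0.5,0,0,-1],[0,0,0,0,-1],[0,0,0,0,-1],[0,0,0,0,-1]]]'

```text
clock: 4.38
eef_pos: [0.4597, 0.2053, 0.1955]
tool_rot: [0.227, 0.974, -0.001, -0.001]
ft_force: [-0.2, -0.6, -1.5]
grip_width: 0.028
grasp_force: 59.5
```

```bash
python3 - <<'E'
from w import *
p,d,K,t,r=look("w4")
P=cloud(d,K,t,r)
disk(P,d,(.412,.235),.040,.048,.046)
uv=(np.array([.412,.235,.044])-t)@r; uv=K@uv/uv[2]; print(uv)
u,v=int(uv[0]),int(uv[1]); y0,x0=max(0,v-75),max(0,min(u-100,440))
print(x0,y0)
cv2.imwrite("pics/w4c.png",cv2.resize(p[y0:y0+150,x0:x0+200],None,fx=4,fy=4,interpolation=cv2.INTER_CUBIC))
E
```

```text
clk 4.4333 tcp [0.4598 0.2049 0.1957] closing deg 63.66 w 0.0279 j [ 0.42  0.28 -0.08  1.21 -0.    0.88] f [-0.4 -0.3 -0.1]
2778 circ [0.4125 0.2352] 0.0403 mean [0.4113 0.2361 0.0438] slope [-0.002  0.   ]
[325.33300536 126.99738797   1.        ]
225 51
```

View pics/w4c.png

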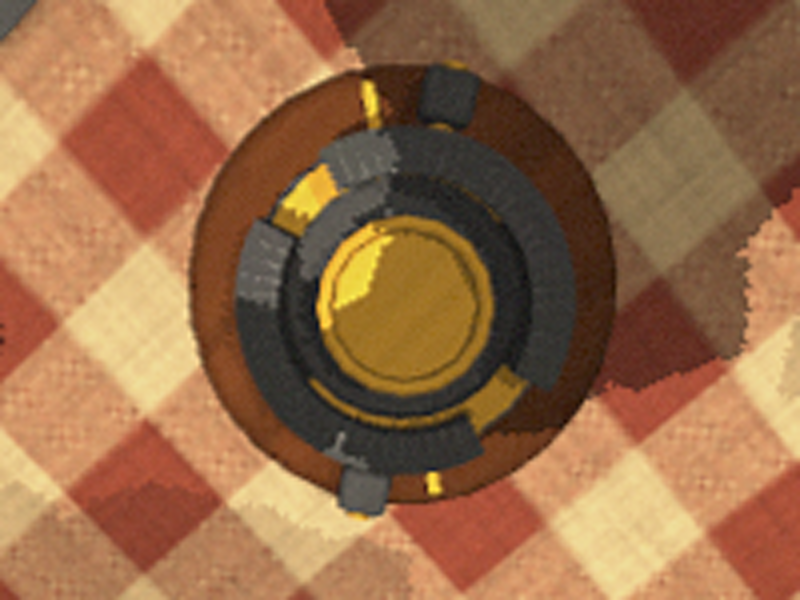

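```bash
python3 - <<'E'
from w import *
z=np.load("w4.npz"); K,t,r=z["K"],z["t"],z["r"]
f=lambda x,y,zz=.044: atz(225+(x+.5)/4-.5,51+(y+.5)/4-.5,zz,K,t,r)
print("cav",f(405,304))
a,b=f(290,191),f(516,424); s=a-b; print("slot",a,b,(a+b)/2,np.degrees(np.arctan2(s[1],s[0])))
a,b=f(371,105,.012),f(433,484,.012); s=a-b; print("marks",a,b,(a+b)/2,np.degrees(np.arctan2(s[1],s[0])))
P=cloud(z["d"],K,t,r); d=z["d"]
q=P[(abs(P[...,2]-.044)<.004)&(d>0)]; q=q[:,:2]-[.4125,.2352]; rr=np.hypot(*q.T); q=q[(rr>.031)&(rr<.039)]
h,_=np.histogram(np.degrees(np.arctan2(q[:,1],q[:,0])),72,(-180,180)); 
for i,n in enumerate(h):
    if n<12: print(-180+5*i,n,end="; ")
E
```

```text
cav [0.41191853 0.23560565 0.044     ]
slot [0.37766799 0.2230877  0.044     ] [0.44932131 0.24729729 0.044     ] [0.41349465 0.23519249 0.044     ] -161.3313735180532
marks [0.36707469 0.24865054 0.012     ] [0.46109761 0.22088708 0.012     ] [0.41408615 0.23476881 0.012     ] 163.54897415645024
-175 0; -170 0; -165 0; -160 0; -155 0; 5 0; 10 0; 15 0; 20 0; 25 0; 30 9;
```

>>> apply_moves --targets '[[[-0.6,0.4,0,0,-1],[-0.6,0.36,-0.5,0,-1],[0,0,-0.9,0,-1],[0,0,-0.8,0,-1],[0,0,-0.5,0,-1],[0,0,-0.2,0,-1],[0,0,0,0,-1],[0,0,0,0,-1]]]'

```text
clock: 5.1
eef_pos: [0.413, 0.2358, 0.0809]
tool_rot: [0.228, 0.974, 0.0, 0.0]
ft_force: [-0.5, 0.8, -0.2]
grip_width: 0.028
grasp_force: 59.5
```

```bash
python3 - <<'E'
from w import *
p,d,K,t,r=look("w5")
P=cloud(d,K,t,r); T=get_obs()["eef_pos"]
for z in (.058,.062,.066,.07):print(z,((abs(P[...,2]-z)<.002)&(np.hypot(P[...,0]-T[0],P[...,1]-T[1])<.02)).sum())
cx=[]
for v in range(200,300,8): print(v,P[v,318].round(4))
disk(P,d,(.412,.235),.041,.047,.046)
E
```

```text
clk 5.15 tcp [0.4137 0.2363 0.0816] closing deg 63.64 w 0.0279 j [ 0.52  0.34 -0.33  0.9  -0.    0.98] f [ 0.6  0.4 -0.4]
0.058 63
0.062 136
0.066 165
0.07 2362
200 [0.3939 0.2447 0.0407]
208 [0.3993 0.242  0.0385]
216 [0.4037 0.2398 0.0394]
224 [0.3981 0.2427 0.0664]
232 [0.4007 0.2414 0.0701]
240 [0.4049 0.2394 0.07  ]
248 [0.4091 0.2373 0.07  ]
256 [0.4134 0.2351 0.0699]
264 [0.4182 0.2327 0.069 ]
272 [0.422  0.2308 0.0701]
280 [0.4425 0.2205 0.0437]
288 [0.4477 0.2179 0.0441]
296 [ 4.831e-01  1.999e-01 -3.000e-04]
4415 circ [0.4127 0.2353] 0.0405 mean [0.405  0.2414 0.0438] slope [0.001 0.001]
```

```bash
python3 - <<'E'
from w import *
z=np.load("w5.npz"); p,d,K,t,r=[z[k] for k in("p","d","K","t","r")]
hsv=cv2.cvtColor(p,cv2.COLOR_BGR2HSV)
P=cloud(d,K,t,r)
m=((abs(P[...,2]-.07)<.003)&(hsv[...,1]>120)&(np.hypot(P[...,0]-.4137,P[...,1]-.2363)<.022)).astype(np.uint8)
m=cv2.morphologyEx(m,cv2.MORPH_OPEN,np.ones((3,3)))
v,u=np.nonzero(m); print(u.min(),u.max(),v.min(),v.max())
q=P[m>0]; print(q.mean(0)); a=np.radians(63.64); c=np.array([np.cos(a),np.sin(a)]); b=np.array([np.sin(a),-np.cos(a)])
for n,x in(("closing",c),("across",b)):
    s=q[:,:2]@x; print(n,np.percentile(s,[.5,99.5]).round(4),(np.percentile(s,[.5,99.5]).mean()-np.array([.4125,.2353])@x).round(4),(np.array([.4137,.2363])-[.4125,.2353])@x)
cv2.imwrite("pics/w5c.png",cv2.resize(p[150:310,210:430],None,fx=3,fy=3,interpolation=cv2.INTER_CUBIC))
E
```

```text
294 346 225 277
[0.41125989 0.23720203 0.06974104]
closing [0.3815 0.409 ] 0.0012 0.0014288336511760538
across [0.2491 0.2789] -0.0012 0.0006312166009120729
```

View pics/w5c.png

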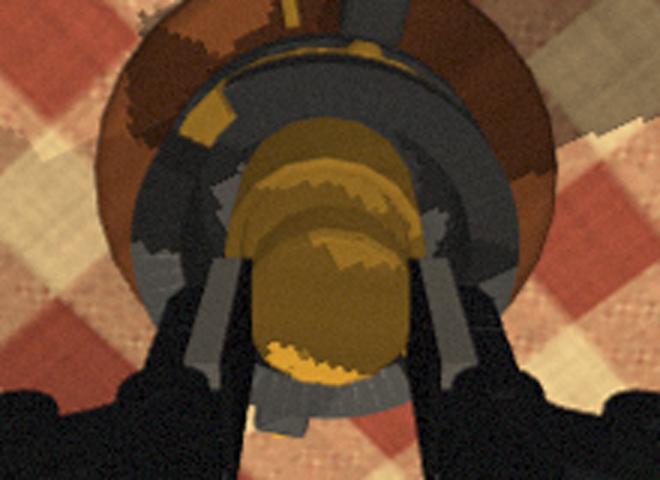

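>>> apply_moves --targets '[[[0,-0.035,0,0,-1],[0,0,-0.12,0,-1],[0,0,-0.1,0,-1],[0,0,-0.06,0,-1],[0,0,-0.05,0,-1],[0,0,0,0,-1]]]'

```text
clock: 5.65
eef_pos: [0.4121, 0.2349, 0.0665]
tool_rot: [0.227, 0.974, -0.0, -0.0]
ft_force: [-0.3, -0.1, -1.3]
grip_width: 0.0281
grasp_force: 59.5
```

>>> apply_moves --targets '[[[0,0,-0.05,0,-1],[0,0,0,0,-1],[0,0,0,0,-1]]]'

```text
clock: 5.9
eef_pos: [0.4124, 0.235, 0.0649]
tool_rot: [0.227, 0.974, -0.0, -0.0]
ft_force: [-0.2, 0.1, -0.8]
grip_width: 0.0276
grasp_force: 59.5
```

>>> apply_moves --targets '[[[0,0,-0.04,0,-1],[0,0,0,0,-1],[0,0,0,0,-1]]]'

```text
clock: 6.15
eef_pos: [0.4127, 0.2352, 0.0639]
tool_rot: [0.227, 0.974, 0.0, 0.0]
ft_force: [-0.5, -0.2, 3.5]
grip_width: 0.0279
grasp_force: 60.1
```

```bash
python3 - <<'E'
from w import *
p,d,K,t,r=look("w6")
P=cloud(d,K,t,r)
for v in range(216,290,6): print(v,P[v,318].round(4))
E
```

```text
clk 6.2 tcp [0.4127 0.2352 0.0639] closing deg 63.72 w 0.028 j [ 0.52  0.36 -0.35  0.86  0.    0.98] f [-1.1 -0.7  3.8]
216 [0.3957 0.2431 0.044 ]
222 [0.3975 0.2422 0.0475]
228 [0.399  0.2415 0.0517]
234 [0.4015 0.2403 0.0531]
240 [0.4051 0.2385 0.0518]
246 [0.4079 0.2371 0.0526]
252 [0.4108 0.2357 0.0532]
258 [0.4143 0.2339 0.0526]
264 [0.4179 0.2321 0.052 ]
270 [0.4205 0.2309 0.0534]
276 [0.4238 0.2292 0.0534]
282 [0.4469 0.2176 0.0214]
288 [0.4393 0.2214 0.0398]
```

>>> apply_moves --targets '[[[0,0,0,0,-0.1],[0,0,0,0,0.1],[0,0,0,0,0.3],[0,0,0.2,0,0.3],[0,0,0.6,0,0.3],[0,0,0.9,0,0.3],[0.6,-0.3,0.9,0,0.3],[0.7,-0.4,0.6,0,0.5]]]'

```text
clock: 6.87
eef_pos: [0.4625, 0.2089, 0.1925]
tool_rot: [0.226, 0.974, 0.001, 0.001]
ft_force: [1.9, 0.4, 0.4]
grip_width: 0.0635
grasp_force: 0.0
```

```bash
python3 - <<'E'
from w import *
p,d,K,t,r=look("w7")
P=cloud(d,K,t,r)
disk(P,d,(.4127,.2352),.049,.059,.03); disk(P,d,(.4127,.2352),.041,.0475,.046)
E
```

```text
clk 6.9167 tcp [0.4712 0.2071 0.1973] closing deg 63.61 w 0.0642 j [ 0.42  0.29 -0.07  1.2  -0.    0.88] f [7.  0.1 3.8]
970 circ [0.412  0.2359] 0.0158 mean [0.4118 0.2361 0.0528] slope [ 0.    -0.001]
2749 circ [0.4125 0.235 ] 0.0402 mean [0.4111 0.2361 0.0439] slope [-0.001  0.001]
```

>>> apply_moves --targets '[[[0.8,0,0.4,0,1],[0.8,0,0.3,0,1],[0.8,0,0,0,1],[0.8,0,0,0,1],[0.6,0,0,0,1],[0,0,0,0,1],[0,0,0,0,1]]]'

```text
clock: 7.5
eef_pos: [0.6152, 0.2075, 0.2156]
tool_rot: [0.228, 0.974, -0.0, -0.001]
ft_force: [-0.1, -0.1, -0.2]
grip_width: 0.0856
grasp_force: 0.0
```

```bash
python3 - <<'E'
from w import *
p,d,K,t,r=look("w8")
P=cloud(d,K,t,r)
m=(abs(P[...,2]-.084)<.006)&(d>0)&(np.hypot(P[...,0]-.597,P[...,1]-.212)<.04)
q=P[m][:,:2].astype(np.float32); (c,s,a)=cv2.minAreaRect(q); w,V=np.linalg.eigh(np.cov(q.T))
print(len(q),c,s,a,q.mean(0),np.degrees(np.arctan2(V[1,1],V[0,1])),np.median(P[m][:,2]))
disk(P,d,(.597,.212),.024,.048,.05)
E
```

```text
clk 7.55 tcp [0.6143 0.2077 0.216 ] closing deg 63.68 w 0.0851 j [0.33 0.56 0.4  1.41 0.   0.79] f [ 0.3 -0.   0.5]
1235 (0.5975832939147949, 0.21353083848953247) (0.01794063113629818, 0.059664856642484665) 68.17586517333984 [0.59627193 0.21414159] 158.11839153128545 0.08360655583110083
2995 circ [0.5979 0.2134] 0.0401 mean [0.5937 0.2159 0.038 ] slope [ 0.048 -0.017]
```

View pics/w8.png

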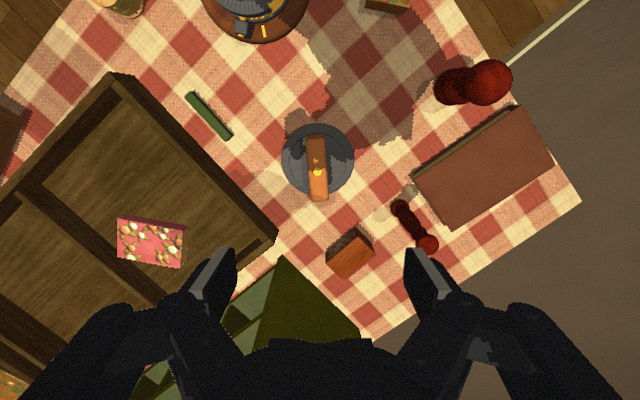

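>>> apply_moves --targets '[[[-0.415,0.14,0,4.5,0.1],[0,0,-0.4,0,0.1],[0,0,-0.8,0,0.1],[0,0,-0.8,0,0.1],[0,0,-0.4,0,0.1],[0,0,0,0,0.1],[0,0,0,0,0.1]]]'

```text
clock: 8.13
eef_pos: [0.5965, 0.2135, 0.1208]
tool_rot: [0.189, 0.982, -0.001, -0.001]
ft_force: [0.3, 0.3, 0.9]
grip_width: 0.0473
grasp_force: 0.0
```

```bash
python3 - <<'E'
from w import *
p,d,K,t,r=look("w9")
P=cloud(d,K,t,r)
m=(abs(P[...,2]-.084)<.006)&(d>0)&(np.hypot(P[...,0]-.597,P[...,1]-.212)<.036)
q=P[m][:,:2].astype(np.float32); (c,s,a)=cv2.minAreaRect(q)
print(len(q),c,s,a)
E
```

```text
clk 8.1833 tcp [0.5979 0.2139 0.1223] closing deg 68.25 w 0.047 j [0.34 0.58 0.18 1.17 0.   0.72] f [ 0.6 -0.7 -0.2]
2505 (0.5971463918685913, 0.21377182006835938) (0.01802927628159523, 0.059103306382894516) 68.0716552734375
```

Aligned. Descend 54 mm and grip.

>>> apply_moves --targets '[[[-0.01,0,-0.4,0,0.1],[0,0,-0.5,0,0.1],[0,0,-0.3,0,0.1],[0,0,-0.13,0,0.1],[0,0,0,0,0.1],[0,0,0,0,-1],[0,0,0,0,-1],[0,0,0,0,-1]]]'

```text
clock: 8.85
eef_pos: [0.5991, 0.2141, 0.0697]
tool_rot: [0.189, 0.982, 0.001, 0.002]
ft_force: [-0.1, -0.0, 1.8]
grip_width: 0.0173
grasp_force: 60.0
```

>>> apply_moves --targets '[[[0,0,0,0,-1],[0,0,0,0,-1],[0,0,0,0,-1],[0,0,0.1,0,-1],[0,0,0.2,0,-1]]]'

```text
clock: 9.27
eef_pos: [0.5963, 0.2129, 0.0784]
tool_rot: [0.189, 0.982, -0.001, -0.002]
ft_force: [-0.4, -0.2, -1.7]
grip_width: 0.0173
grasp_force: 59.4
```

>>> apply_moves --targets '[[[0,0,0.6,0,-1],[0,0,0.8,0,-1],[-0.4,0,0.8,6.7,-1],[-0.5,0.1,0.4,6.7,-1],[-0.5,0.1,0,6.7,-1],[-0.5,0.1,0,6.7,-1],[-0.5,0.1,0,6.7,-1],[-0.5,0.1,0,6.7,-1]]]'

```text
clock: 9.93
eef_pos: [0.4803, 0.2332, 0.1837]
tool_rot: [-0.163, 0.987, -0.0, -0.001]
ft_force: [-0.6, 1.0, -2.6]
grip_width: 0.0168
grasp_force: 59.5
```

>>> apply_moves --targets '[[[-0.4,0,0,0,-1],[0,0,0,0,-1],[0,0,0,0,-1],[0,0,0,0,-1]]]'

```text
clock: 10.27
eef_pos: [0.4664, 0.2335, 0.1839]
tool_rot: [-0.16, 0.987, -0.0, 0.0]
ft_force: [1.1, -0.0, -1.8]
grip_width: 0.0174
grasp_force: 59.5
```

```bash
cat >> w.py <<'E'
def cap(P,d,T,ztop):
    m=(abs(P[...,2]-ztop)<.005)&(d>0)&(np.hypot(P[...,0]-T[0],P[...,1]-T[1])<.036)
    q=P[m]; c,s,a=cv2.minAreaRect(q[:,:2].astype(np.float32)); print("bar",len(q),np.round(c,4),np.round(s,4),round(a,2),"z",np.median(q[:,2]).round(4))
    m=(abs(P[...,2]-ztop+.046)<.012)&(d>0)&(np.hypot(P[...,0]-T[0],P[...,1]-T[1])<.045)
    q=P[m]; c,s=cv2.minEnclosingCircle(q[:,:2].astype(np.float32)); print("flange",len(q),np.round(c,4),round(s,4))
E
python3 - <<'E'
from w import *
p,d,K,t,r=look("w10")
P=cloud(d,K,t,r); T=get_obs()["eef_pos"]
for v in range(150,310,10): print(v,P[v,318].round(4))
cap(P,d,T,T[2]+.084-.0695)
E
```

```text
clk 10.3167 tcp [0.4667 0.2335 0.1838] closing deg 108.38 w 0.0172 j [ 0.46  0.32 -0.06  1.19 -0.    0.14] f [-0.5 -0.2 -2.5]
150 [0.4374 0.2221 0.0155]
160 [0.4421 0.2238 0.0432]
170 [0.4287 0.22   0.1465]
180 [0.4342 0.2218 0.1472]
190 [0.4376 0.223  0.1555]
200 [0.4377 0.2231 0.1724]
210 [0.4375 0.2231 0.1869]
220 [0.4384 0.2235 0.1963]
230 [0.4418 0.2246 0.1986]
240 [0.4467 0.2262 0.1977]
250 [0.4512 0.2277 0.1977]
260 [0.4559 0.2293 0.1977]
270 [0.4609 0.2309 0.1973]
280 [0.4649 0.2322 0.1987]
290 [0.4704 0.2341 0.1979]
300 [0.4757 0.2358 0.1976]
bar 5119 [0.4652 0.2311] [0.041  0.0595] 85.53 z 0.1979
flange 6490 [0.4658 0.2329] 0.0402
```

>>> apply_moves --targets '[[[-0.7,0.03,0,0,-1],[-0.64,0.025,0,0,-1],[0,0,-0.5,0,-1],[0,0,-0.5,0,-1],[0,0,-0.25,0,-1],[0,0,0,0,-1],[0,0,0,0,-1]]]'

```text
clock: 10.9
eef_pos: [0.4126, 0.2354, 0.1333]
tool_rot: [-0.16, 0.987, -0.0, -0.001]
ft_force: [-0.1, -1.1, -3.1]
grip_width: 0.0177
grasp_force: 59.5
```

```bash
python3 - <<'E'
from w import *
p,d,K,t,r=look("w11")
P=cloud(d,K,t,r); T=get_obs()["eef_pos"]
cap(P,d,T,T[2]+.0141)
for v in range(200,240,5): print(v,P[v,318].round(4))
cv2.imwrite("pics/w11c.png",cv2.resize(p[100:320,180:460],None,fx=2.8,fy=2.7,interpolation=cv2.INTER_CUBIC))
E
```

```text
clk 10.95 tcp [0.4131 0.2358 0.134 ] closing deg 108.37 w 0.0172 j [ 0.52  0.28 -0.26  1.03 -0.    0.2 ] f [-0.5  0.7 -2.4]
bar 5154 [0.4102 0.2366] [0.0595 0.0408] 40.66 z 0.1473
flange 6489 [0.412  0.2349] 0.04
200 [0.3836 0.2249 0.1226]
205 [0.3839 0.2251 0.1291]
210 [0.3841 0.2252 0.1353]
215 [0.3839 0.2252 0.142 ]
220 [0.3844 0.2254 0.1462]
225 [0.3862 0.226  0.1471]
230 [0.3884 0.2267 0.1472]
235 [0.39   0.2272 0.1486]
```

View pics/w11c.png

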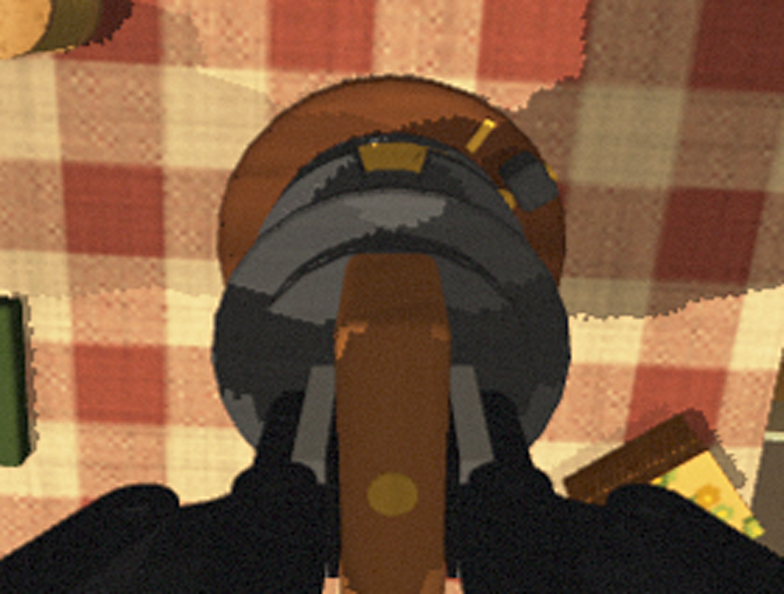

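>>> apply_moves --targets '[[[0,0,-0.2,0,-1],[0,0,-0.2,0,-1],[0,0,-0.2,0,-1],[0,0,-0.15,0,-1],[0,0,0,0,-1]]]'

```text
clock: 11.37
eef_pos: [0.4116, 0.2353, 0.1021]
tool_rot: [-0.16, 0.987, -0.0, -0.001]
ft_force: [0.3, 0.3, -2.9]
grip_width: 0.0174
grasp_force: 59.5
```

>>> apply_moves --targets '[[[0,0,-0.15,0,-1],[0,0,-0.12,0,-1],[0,0,-0.08,0,-1],[0,0,-0.04,0,-1],[0,0,0,0,-1]]]'

```text
clock: 11.78
eef_pos: [0.4118, 0.2355, 0.0876]
tool_rot: [-0.16, 0.987, -0.0, -0.0]
ft_force: [0.9, 0.5, -2.4]
grip_width: 0.0172
grasp_force: 59.5
```

>>> apply_moves --targets '[[[0,0,-0.03,0,-1],[0,0,-0.03,0,-1],[0,0,0,0,-1],[0,0,0,0,-1]]]'

```text
clock: 12.12
eef_pos: [0.4124, 0.2358, 0.086]
tool_rot: [-0.16, 0.987, 0.0, 0.0]
ft_force: [0.1, -0.2, -0.5]
grip_width: 0.0177
grasp_force: 59.5
```

```bash
python3 - <<'E'
from w import *
p,d,K,t,r=look("w12")
P=cloud(d,K,t,r); T=get_obs()["eef_pos"]
cap(P,d,T,T[2]+.0141)
E
```

```text
clk 12.1667 tcp [0.4124 0.2359 0.086 ] closing deg 108.41 w 0.0174 j [ 0.52  0.33 -0.33  0.91  0.    0.2 ] f [-0.1 -0.3 -0.7]
bar 5111 [0.4101 0.2369] [0.0597 0.0411] 41.33 z 0.1
flange 6513 [0.4118 0.2353] 0.0405
```

>>> apply_moves --targets '[[[0,0,-0.02,0,-1],[0,0,0,-3,-1],[0,0,0,-4,-1],[0,0,0,-4,-1],[0,0,0,-4,-1],[0,0,0,0,-1],[0,0,0,0,-1]]]'

```text
clock: 12.75
eef_pos: [0.4125, 0.2361, 0.0859]
tool_rot: [-0.03, 1.0, 0.001, 0.001]
ft_force: [-1.5, -1.1, 4.6]
grip_width: 0.0171
grasp_force: 60.6
```

>>> apply_moves --targets '[[[0,0,0,-4,-1],[0,0,0,-4,-1],[0,0,0,-4,-1],[0,0,0,-4,-1],[0,0,0,-4,-1],[0,0,0,0,-1],[0,0,0,0,-1],[0,0,0,0,-1]]]'

```text
clock: 13.42
eef_pos: [0.4124, 0.2358, 0.0858]
tool_rot: [0.144, 0.99, 0.0, 0.0]
ft_force: [-2.2, -1.5, 5.6]
grip_width: 0.0169
grasp_force: 60.7
```

```bash
python3 - <<'E'
from w import *
p,d,K,t,r=look("w13")
P=cloud(d,K,t,r); T=get_obs()["eef_pos"]; print(get_obs()["ft_torque"],get_obs()["grasp_force"])
cap(P,d,T,T[2]+.0141)
hsv=cv2.cvtColor(p,cv2.COLOR_BGR2HSV)
m=(abs(P[...,2]-.1)<.004)&(d>0)&(hsv[...,1]>90)&(np.hypot(P[...,0]-T[0],P[...,1]-T[1])<.036)
print(cv2.minAreaRect(P[m][:,:2].astype(np.float32)))
cv2.imwrite("pics/w13c.png",cv2.resize(p[100:320,180:460],None,fx=2.8,fy=2.7,interpolation=cv2.INTER_CUBIC))
E
```

```text
clk 13.4667 tcp [0.4125 0.2358 0.0859] closing deg 73.46 w 0.0174 j [ 0.52  0.33 -0.33  0.91 -0.    0.81] f [-2.1 -1.5  5.8]
[-0.19758994  0.34767203 -0.00059597] 60.71698844432831
bar 5103 [0.41  0.235] [0.0409 0.0594] 50.41 z 0.0998
flange 6501 [0.4117 0.2357] 0.0404
((0.40997573733329773, 0.23504939675331116), (0.04086015000939369, 0.05943601205945015), 50.410438537597656)
```

View pics/w13c.png

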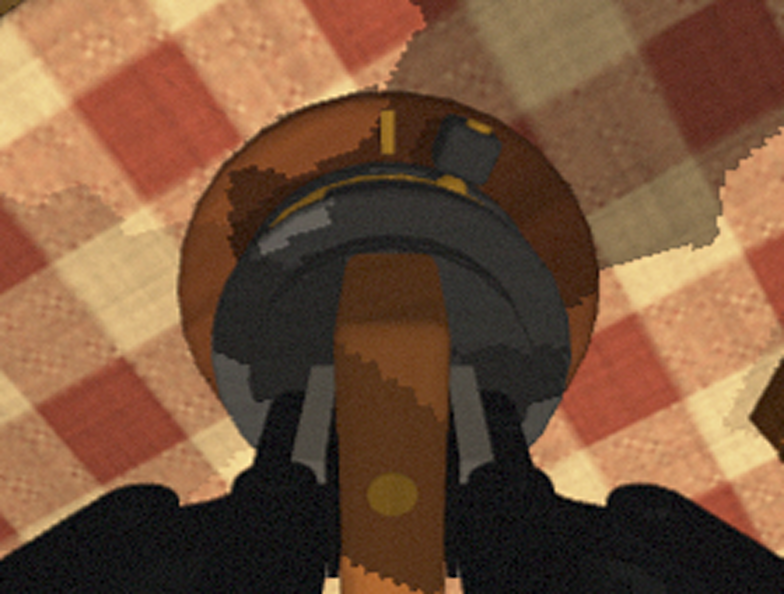

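>>> apply_moves --targets '[[[0,0,0,0,-1],[0,0,0,0,-1],[0,0,0,0,-1],[0,0,0,0,-1]]]'

```text
clock: 13.8
eef_pos: [0.4124, 0.2359, 0.0859]
tool_rot: [0.144, 0.99, 0.0, 0.001]
ft_force: [-1.7, -1.3, 5.4]
grip_width: 0.0175
grasp_force: 60.7
```

```bash
python3 -c "
from w import *
o=get_obs();print(o['ft_torque'],o['tau'],o['ft_force'])"
```

```text
[-0.14028213  0.38682812  0.05481366] [ 7.11380766e-03 -3.45329869e+01  2.03534335e+01 -8.72217156e-01
 -2.97720765e-02  7.97899486e-02] [-1.74338637 -1.27915047  5.3605556 ]
```

```bash
python3 -c "
from workcell import order
print(order.job_done())"
```

```text
the job is handed in; nothing more can be done
None
```

The job is handed in, with no verdict returned: the round blank is seated flat in the die, and the cap is home, turned about 35° clockwise to the half-way marks and still gripped with about 60 N against the spring.

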